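# Overhang, pick and rack the thin bronze wear strip

## Robot

A 6-joint arm with a two-finger parallel gripper is mounted at the origin on the work surface. World frame = base frame: x ahead of the robot, y to its left, z up, the work surface at z = 0. Lengths are in mm, angles in rad, forces in N, time in s.
With the tool pointing down it reaches from about 350 to 975 mm from the base axis. Payload 7.1 kg.
Tool frame: the origin (TCP) lies between the finger pads; the fingertips stand 19 mm ahead of it and the grasp point (between the pads) is the TCP (ctrl.tcp_to_tips is the distance from the TCP to the fingertips, in mm); z points along the fingers, y is the line along which they close (so a half turn about z gives the same grasp; the last joint's range is limited). The gripper opens to 88 mm and grips with 3 to 60 N. Pads are 20 mm wide; open, the fingers measure 115 mm over their backs; the gripper's body (75 mm by 178 mm) begins 61 mm behind the grasp point.
Start: joints at [-1.176, 0.423, 1.63, -0, 1.089, -0.019], TCP at [251.322, -572.225, 241.675] pointing down, gripper open.
Joint ranges: [-3, 3], [-0.9, 2.11], [0.09, 2.58], [-1.31, 4.45], [0.11, 2.69], [-2.54, 2.54]. Speed limits (rad/s): [2.39, 2.39, 3.01, 3.14, 3.14, 3.14].

## Interface

Orientations are given as a rotation vector (axis times angle).
In Python, from workcell import status, optics, ctrl gives the robot as it stands. The module is installed in compiled form; this text tells all that it offers.
- The arm moves only by the shell command python3 -m inch 'ROWS'. ROWS is JSON, a list that holds one entry, the list of rows, each a list of 7 numbers: the shift along the tool's x, y, z in mm, then the turn, a rotation vector about the tool's x, y, z in rad, then the opening in per cent of the stroke, from 0 (shut) to 100 (fully open). A call has 1 to 20 rows; each row is the pose to reach, as a shift and turn from the pose commanded when the call began, along the tool's axes at that moment; what a row does not reach only later rows make up. A row lasts 1/10 s, in which the tool goes at most 50 mm and 8.59 degrees, less where a joint would pass 70% of its speed; a pose out of reach is approached as far as the arm can. A call with a gripper value outside its range is refused whole. The fingers move at their own pace and stop on an object; the grip force is fixed at half the most. Time passes only in rows, so rows that repeat a pose let the fingers close. It gives the time, the measured TCP pose, the force, the opening and the grip force at its end, in the units of the state.
- status.get_obs(): the state, without advancing time (a new reading comes with each control period).
- optics.get_image(name): name is "scene" or "top" or "wrist"; returns a dict with "frame" (384x512x3 uint8, red, green, blue), "fx", "fy", "cx", "cy" (pixels), "k1" (the pictures are not rectified: a ray, as slopes to the right and down, at radius r is drawn at 1 + k1 r^2 times it, then the intrinsics apply), "rvec" (rotation vector, rad) and "tvec" (3), from world to camera coordinates, as OpenCV has them; the wrist camera has in their place "hand_eye" (4x4, takes a point from camera to tool coordinates, whose origin is the TCP and whose axes are the flange's). Camera axes: x right, y down, z forward; pixel columns grow to the right and rows downward; lengths in mm; the calibration is good to about 2 mm. A picture is of the moment at which its call begins: read the wrist's pose just before it. There is no depth.
- ctrl.close_job(): hands the job in; it is judged then, once.
The state is a dict: "t": time; "qpos": joint angles; "qvel": joint speeds; "joint_torque": joint torques, N m; "ee_pos": TCP position; "orientation": TCP orientation; "ft_force": force on the tool from outside, world axes, zero at the start; "moment": the same for the moment, N m; "width": finger opening in mm; "grasp_force": force on a finger pad.
Only numpy, scipy, OpenCV 4.12 (cv2) and the standard library are available. Lean on these libraries where they do the work, as an engineer would, in place of code of your own. Each camera call takes 0.05 s, during which the arm holds its last target. There are 200 camera calls.

## Task

The thin bronze wear strip lies flat on the granite surface plate, where fingers cannot get hold of it. Slide it along the plate until one end clearly overhangs an edge, pinch it by that end, carry it to the two-bar drip stand, lower it onto the bars before letting go, and leave it lying flat squarely across both bars with its middle over the middle of the stand. Do not let it fall to the bench, and leave the other things where they are.

Things in the scene. Friction and masses are not known exactly. Their poses are not given: they have to be found in the camera images.
- strip_mid (a point): centre (half-way up) of the loose bronze wear strip: flat bar 160 mm long (its x axis), 40 mm wide (y), 3 mm thick (z up), 0.16 kg, three dark screw holes along it. It starts flat on the plate's near half, roughly along the plate's length, its ends 20 to 60 mm short of the plate's short edges. Too thin to pinch there. It balances with up to 70 mm of its length overhanging
- strip_end_a (a point): middle of the strip's end face at its +x end, 80 mm from its centre
- strip_end_b (a point): middle of the strip's end face at its -x end, 80 mm from its centre
- plate_top (a point): centre of the top face of the dark granite surface plate, a fixed block 180 mm (its x axis) by 240 mm (its y axis), 60 mm high, to the left or right, turned up to 0.25 rad. Lapped and oiled: the strip slides on it easily (friction about 0.3), dragged by a fingertip pressed on it from above with 5 to 20 N
- stand_top (a point): centre of the drip stand at the height of its bars' tops, 80 mm above the bench. Fixed: base 150 x 80 x 18 mm with two parallel upright steel bars, each 130 mm long (the stand's x axis), 10 mm thick, centre lines 20 mm either side of the middle (y axis). On the other side from the plate, turned up to 0.4 rad. The strip laid across them runs along the stand's y axis, each end 55 mm beyond a bar
- washer: bronze thrust washer, plain ring 60 mm across, 30 mm bore, 8 mm thick, lying flat on the granite plate's far half; origin at the centre of its underside (leave alone)
- punch: blued steel centre punch, 130 mm long, 14 mm thick, lying on the bench in the middle, between plate and stand; origin at mid length on its underside (leave alone)
- oil_can: squat tin oil can, 84 mm across, 125 mm high with its thin bent spout, at the back of the bench; origin at the centre of its underside (leave alone)
- rest_finger: rusted steel steady-rest finger with a round bronze tip, 160 mm long, 20 mm high, at the back of the bench; origin under its middle (leave alone)
- wrench: open-ended wrench, 200 mm long, lying near the left side of the bench; origin on its underside (leave alone)
- hammer: hammer, 260 mm long, lying near the right side of the bench; origin on its underside (leave alone)
There are look-alikes about, which are no part of the job. Of the things that look like the part that bears strip_mid, the largest one is meant. Leave any green look-alike of the part that bears stand_top alone.

How it is judged (in metres and radians):
On the way, in this order (a step that is already met when the one before it is completed fails the run):
1. the strip lies flat on the plate with an end at least 25 mm beyond one of its edges ((y of any of strip_end_a, strip_end_b in the frame of plate_top above 0.145 m or y of any of strip_end_a, strip_end_b in the frame of plate_top below -0.145 m or x of any of strip_end_a, strip_end_b in the frame of plate_top above 0.115 m or x of any of strip_end_a, strip_end_b in the frame of plate_top below -0.115 m) and z of strip_mid in the frame of plate_top between -0.003 and 0.005 m and angle between strip_mid's own z axis and vertical below 0.06 rad and x of strip_mid in the frame of plate_top between -0.09 and 0.09 m and y of strip_mid in the frame of plate_top between -0.12 and 0.12 m), for 0.2 s.
2. the strip is picked up, 20 mm or more clear of the plate, held by the fingers (z of strip_mid in the frame of plate_top above 0.02 m and contact force between the fingers and strip above 0.5 N), for 0.1 s.
3. the strip is lowered over the stand until its middle is within 10 mm of the height of the bars' tops, while the fingers still hold it (horizontal distance between strip_mid and stand_top below 0.035 m and z of strip_mid in the frame of stand_top between -0.005 and 0.01 m and contact force between the fingers and strip above 0.5 N), for 0.1 s.
At the end, for the whole second after the job is handed in: The strip lies released and at rest, flat (within 0.06 rad) on both bars of the stand, its centre within 25 mm of the stand's middle along the bars and 18 mm across them, its length within 0.26 rad of square to the bars (x of strip_mid in the frame of stand_top between -0.025 and 0.025 m and y of strip_mid in the frame of stand_top between -0.018 and 0.018 m and z of strip_mid in the frame of stand_top between -0.006 and 0.006 m and angle between the x axis of strip_mid and the y axis of stand_top, either way round below 0.26 rad and angle between strip_mid's own z axis and vertical below 0.06 rad and linear speed of strip below 0.02 m/s); the robot touches nothing.
It fails at once if the strip falls to the bench or hangs down low (its middle or an end below 25 mm) (height (world z) of any of strip_mid, strip_end_a, strip_end_b below 0.025 m).
It fails at once if a bystander is moved by more than 30 mm (distance of any of washer, punch, oil_can, rest_finger, wrench, hammer from where it was at the start of the episode above 0.03 m).
It also fails if it takes over 58 s, if anything falls off the work surface, if the arm or the gripper's body presses on something with over 40 N, if the wrist force passes 120 N, or if a joint passes its speed limit or range.

## Working session

There is one attempt and no reset: what is moved stays moved. The work goes in short steps, Python scripts to look and compute and a shell command to move; the robot and the scene stay as the last step left them, time stands still between calls to the robot, and variables do not carry over. Pictures are saved under pics/ and viewed, at most 10 in all, crops included, and the job is handed in when it is done.

```bash
mkdir -p pics; ls
cat > h.py <<'E'
import numpy as np, cv2
from scipy.spatial.transform import Rotation as R
from workcell import status, optics, ctrl
def pose():
    o=status.get_obs(); return np.array(o['ee_pos'],float),R.from_rotvec(o['orientation']).as_matrix()
def cam(name):
    p,T=pose(); c=optics.get_image(name)
    if 'rvec' in c and c.get('rvec') is not None:
        Rw=R.from_rotvec(np.ravel(c['rvec'])).as_matrix(); c['R']=Rw.T; c['o']=-Rw.T@np.ravel(c['tvec'])
    else:
        H=np.array(c['hand_eye']); c['R']=T@H[:3,:3]; c['o']=p+T@H[:3,3]
    return c
def ray2plane(c,uv,z):
    uv=np.array(uv,float).reshape(-1,2)
    d=np.c_[(uv[:,0]-c['cx'])/c['fx'],(uv[:,1]-c['cy'])/c['fy']]
    s=d.copy()
    for _ in range(20): s=d/(1+c['k1']*(s**2).sum(1,keepdims=True))
    w=np.c_[s,np.ones(len(s))]@c['R'].T
    t=(z-c['o'][2])/w[:,2]
    return c['o']+w*t[:,None]
def px(c,P):
    q=(np.array(P,float).reshape(-1,3)-c['o'])@c['R']; s=q[:,:2]/q[:,2:]
    s=s*(1+c['k1']*(s**2).sum(1,keepdims=True))
    return np.c_[s[:,0]*c['fx']+c['cx'],s[:,1]*c['fy']+c['cy']]
def save(c,n): cv2.imwrite('pics/'+n,c['frame'][:,:,::-1])
E
python3 - <<'E'
from h import *
o=status.get_obs(); print({k:np.round(v,3) for k,v in o.items()}); print(ctrl.tcp_to_tips)
a=cam('top');b=cam('scene')
for c in(a,b): print(c['o'],c['k1'],c['fx'],c['R'][:,2])
im=np.vstack([a['frame'],b['frame']])
cv2.imwrite('pics/top.png',cv2.resize(a['frame'],(800,600),interpolation=cv2.INTER_CUBIC)[:,:,::-1])
cv2.imwrite('pics/scene.png',cv2.resize(b['frame'],(800,600),interpolation=cv2.INTER_CUBIC)[:,:,::-1])
import pickle; pickle.dump((a,b),open('im.pkl','wb'))
E
```

```text
pics
{'t': np.float64(0.0), 'qpos': array([-1.176,  0.424,  1.631, -0.   ,  1.089, -0.019]), 'qvel': array([-0.001, -0.   ,  0.002,  0.002, -0.   , -0.001]), 'joint_torque': array([-1.0000e-03, -5.4463e+01, -2.7367e+01,  6.4000e-02,  2.3000e-02,
       -0.0000e+00]), 'ee_pos': array([ 251.111, -571.745,  240.913]), 'orientation': array([-3.073, -0.645,  0.   ]), 'ft_force': array([ 0.745,  0.199, -0.205]), 'moment': array([-0.004, -0.034, -0.001]), 'grasp_force': np.float64(0.0), 'width': np.float64(87.807)}
19.0
[2.52859170e+02 6.51088147e-01 1.44141971e+03] -0.11695776194658561 485.80166557203114 [ 0.19063734  0.00413269 -0.98165183]
[ 978.40850091 -476.31239775 1141.11788837] -0.12089511755096313 439.2176063367499 [-0.35944989  0.37030931 -0.85654351]
```

View pics/top.png

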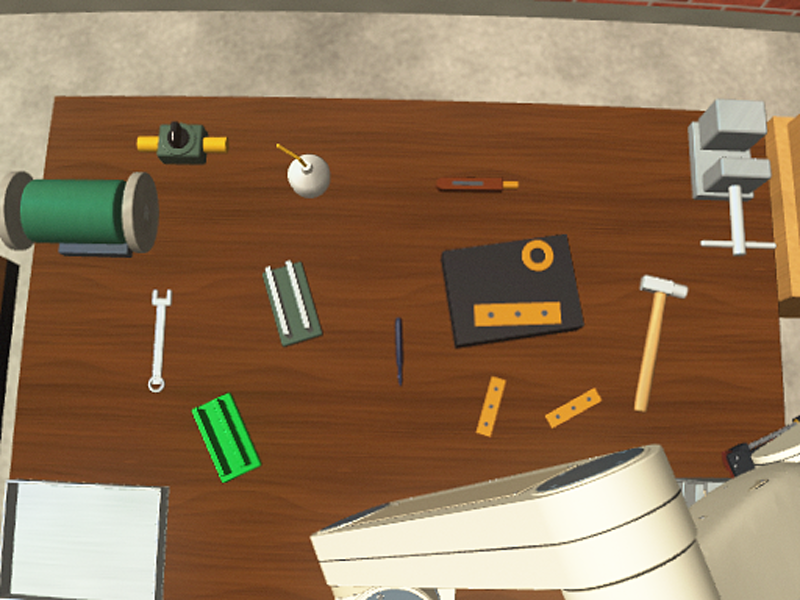

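View pics/scene.png

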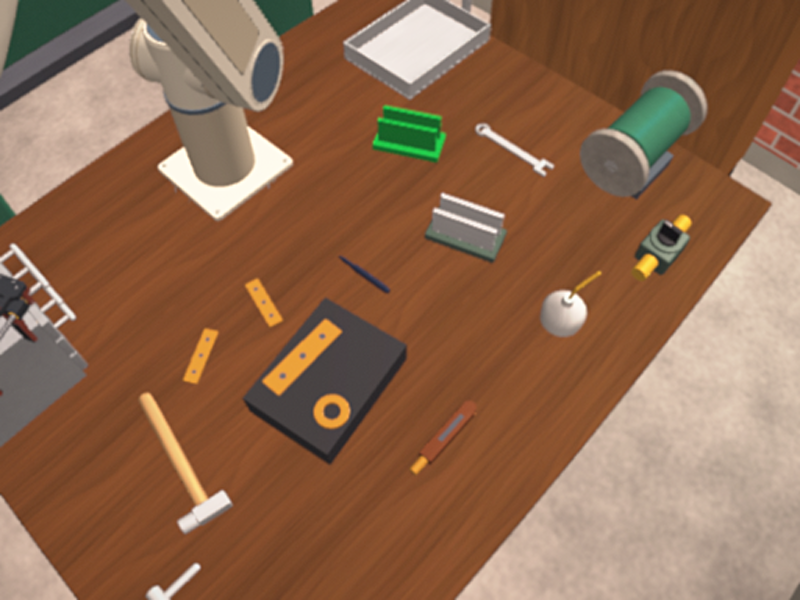

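The top picture (800x600) shows these candidates for the strip:
- on the plate at (517,314), the largest
- on the bench at (491,406), small
- on the bench at (573,408), small

The stand candidates are the grey-green one with steel bars at (292,303), and the bright green look-alike at (226,437), which is excluded. I choose the strip at (517,314) and the stand at (292,303). Next I'll measure both and check them in a crop.

```bash
cat > m.py <<'E'
from h import *
import pickle
a,b=pickle.load(open('im.pkl','rb'))
def rects(c,mask,z,amin=60):
    out=[]
    for k in cv2.findContours(mask,cv2.RETR_EXTERNAL,cv2.CHAIN_APPROX_NONE)[0]:
        if cv2.contourArea(k)<amin: continue
        W=ray2plane(c,k.reshape(-1,2),z)[:,:2].astype(np.float32)
        (m,s,_),bx=cv2.minAreaRect(W),cv2.boxPoints(cv2.minAreaRect(W))
        e=[bx[1]-bx[0],bx[2]-bx[1]]; l=max(e,key=np.linalg.norm)
        ang=np.degrees(np.arctan2(l[1],l[0]))%180
        out.append((k.reshape(-1,2).mean(0).round(0),np.round(m,1),np.round(sorted(s),1),round(float(ang),1)))
    return out
if __name__=='__main__':
  for n,c in(('top',a),('scene',b)):
    hsv=cv2.cvtColor(c['frame'],cv2.COLOR_RGB2HSV)
    print(n,'bronze z63');[print(r) for r in rects(c,cv2.inRange(hsv,(12,150,170),(22,255,255)),63)]
    print('dark z60');[print(r) for r in rects(c,cv2.inRange(hsv,(0,0,0),(180,110,62)),60,800)]
    print('bars z80');[print(r) for r in rects(c,cv2.inRange(hsv,(0,0,190),(180,40,255)),80) if 100<r[2][1]<170]
  t=cv2.resize(a['frame'][140:230,150:390],None,fx=3.3,fy=3.3,interpolation=cv2.INTER_CUBIC)
  cv2.imwrite('pics/crop.png',t[:,:,::-1])
E
python3 m.py
```

```text
top bronze z63
(array([366., 261.]), array([ 325. , -314.6]), array([ 27. , 106.4]), 118.9)
(array([314., 260.]), array([ 325. , -164.1]), array([ 27.7, 106.2]), 164.8)
(array([331., 201.]), array([ 495.3, -212.7]), array([ 40.7, 159.7]), 93.4)
(array([343., 163.]), array([ 608.2, -250.9]), array([54.5, 56.8]), 91.6)
(array([503., 130.]), array([ 729.6, -742.6]), array([ 70.9, 389.1]), 174.5)
dark z60
(array([329., 183.]), array([ 540.7, -202.9]), array([182.5, 242.7]), 99.8)
bars z80
(array([177., 192.]), array([507.1, 231. ]), array([  9. , 130.2]), 18.7)
(array([190., 188.]), array([519.7, 192.7]), array([  9.4, 129.2]), 19.0)
(array([467., 144.]), array([ 688.8, -608. ]), array([ 80.5, 132.8]), 175.9)
(array([461., 103.]), array([ 808.7, -634.2]), array([145.5, 150.7]), 91.9)
scene bronze z63
(array([212., 263.]), array([ 605.6, -249.2]), array([57.5, 59.1]), 136.4)
(array([128., 227.]), array([ 362.5, -336.2]), array([ 28.8, 106.7]), 119.3)
(array([193., 228.]), array([ 494.8, -213.2]), array([ 40.2, 161.2]), 92.8)
(array([168., 193.]), array([ 362.1, -187.8]), array([ 29. , 107.1]), 164.7)
(array([414., 169.]), array([835.7, 362.2]), array([29.5, 49.5]), 86.8)
(array([437., 142.]), array([835.5, 501.4]), array([29.5, 40.4]), 92.9)
dark z60
bars z80
(array([298., 141.]), array([520.9, 194. ]), array([ 11.1, 126.7]), 18.9)
```

View pics/crop.png

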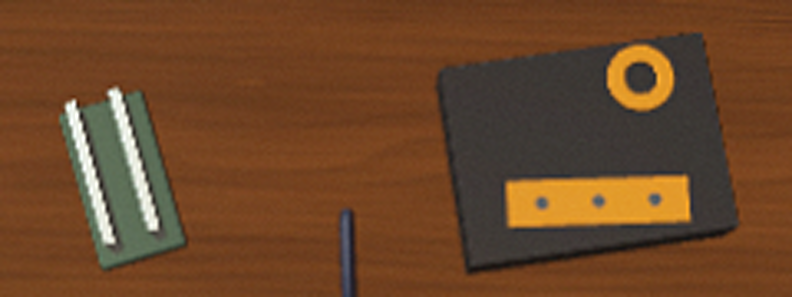

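The crop confirms it: the strip has three holes and measures 160x40, and its two views agree to 1 mm. The stand's bars measure 130x9 and 40.6 mm apart. Strip centre is (495,-213) at 93°, plate centre is (541,-203) turned 9.8°, and stand centre is (513.5,212) with its bars at 18.9°.

With fingers down, I'll drag the strip 95 mm along its own axis. Then I'll pinch the overhanging end across its 40 mm width.

```bash
cat > go.py <<'E'
from h import *
import sys
# go.py x y z strip_angle_deg : tool-frame shift and turn to reach TCP, tool x along angle (nearest way), z down
x,y,z,ang=map(float,sys.argv[1:5])
p,T=pose(); best=None
for k in(0,180):
    t=np.radians(ang+k); X=np.array([np.cos(t),np.sin(t),0]); Z=np.array([0,0,-1.])
    D=np.c_[X,np.cross(Z,X),Z]; rv=R.from_matrix(T.T@D).as_rotvec()
    print('shift',np.round(T.T@(np.array([x,y,z])-p),1),'turn',np.round(rv,3), 'deg',round(np.degrees(np.linalg.norm(rv)),1))
print('p',np.round(p,1),'Tx',np.round(T[:,0],3),'Ty',np.round(T[:,1],3),'q',np.round(status.get_obs()['qpos'],2))
E
python3 go.py 495 -213 112 93.1
```

```text
shift [ 367.5 -230.3  129.3] turn [-1.000e-03 -1.000e-03 -1.211e+00] deg 69.4
shift [ 367.5 -230.3  129.3] turn [-1.00e-03  1.00e-03  1.93e+00] deg 110.6
p [ 251.2 -571.8  241. ] Tx [0.916 0.402 0.   ] Ty [ 0.402 -0.916 -0.001] q [-1.18  0.42  1.63  0.    1.09 -0.02]
```

```bash
python3 -m inch '[[[45,-28,5,0,0,-0.12,50],[90,-56,15,0,0,-0.25,0],[130,-82,30,0,0,-0.38,0],[170,-107,45,0,0,-0.5,0],[210,-132,60,0,0,-0.65,0],[250,-157,75,0,0,-0.8,0],[290,-182,90,0,0,-0.95,0],[330,-207,105,0,0,-1.1,0],[367.5,-230.3,120,0,0,-1.211,0],[367.5,-230.3,129.3,0,0,-1.211,0],[367.5,-230.3,129.3,0,0,-1.211,0],[367.5,-230.3,129.3,0,0,-1.211,0],[367.5,-230.3,129.3,0,0,-1.211,0]]]'; python3 go.py 495 -213 83 93.1
python3 - <<'E'
from h import *
c=cam('wrist'); save(c,'w1.png'); print(px(c,[[495,-213,63],[493,-133,63],[531,-91,60],[575,-335,60],[398,-115,60]]).round())
E
```

```text
t: 1.4
ee_pos: [494.8, -215.0, 112.9]
orientation: [2.163, 2.277, 0.0]
ft_force: [-0.0, 0.3, 0.3]
width: 0.5
grasp_force: 0.0
shift [ 2.   0.3 29.9] turn [ 0.001  0.    -0.003] deg 0.2
shift [ 2.   0.3 29.9] turn [ 1.000e-03 -1.000e-03  3.139e+00] deg 179.8
p [ 494.8 -215.   112.9] Tx [-0.051  0.999 -0.   ] Ty [0.999 0.051 0.001] q [-0.43  0.49  1.9  -0.    0.75 -0.48]
[[256. 216.]
 [259.  95.]
 [326.  27.]
 [345. 356.]
 [109.  59.]]
```

View pics/w1.png

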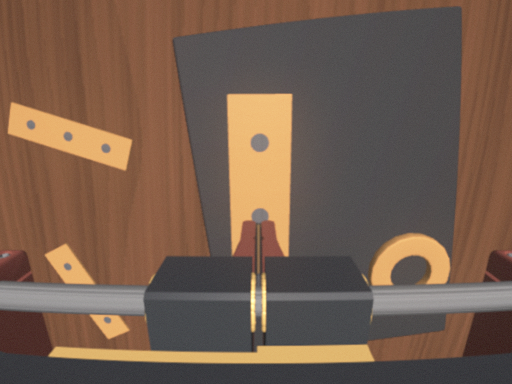

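The wrist view agrees with the predictions. The centre hole is at (260,216), the strip end is at (259,95), and the plate edge is at row 29, about 43 mm beyond the end. Now I'll press down gently.

```bash
python3 -m inch '[[[0,0,15,0,0,0,0],[0,0,25,0,0,0,0],[0,0,29,0,0,0,0],[0,0,30,0,0,0,0],[0,0,30,0,0,0,0]]]'; python3 -m inch '[[[0,0,0.7,0,0,0,0],[0,0,1.3,0,0,0,0],[0,0,1.3,0,0,0,0]]]'
```

```text
t: 1.95
ee_pos: [495.1, -214.0, 82.6]
orientation: [-2.161, -2.28, 0.0]
ft_force: [-0.2, -0.0, 0.4]
width: 0.2
grasp_force: 0.0
t: 2.25
ee_pos: [495.3, -213.9, 82.3]
orientation: [2.16, 2.28, -0.0]
ft_force: [-4.7, -0.4, 12.6]
width: 0.6
grasp_force: 6.2
```

```bash
python3 -m inch '[[[2,0,0,0,0,0,0],[5,0,0,0,0,0,0],[9,0,0,0,0,0,0],[13,0,0,0,0,0,0],[16,0,0,0,0,0,0]]]'
python3 - <<'E'
from h import *; from m import rects
c=cam('top'); hsv=cv2.cvtColor(c['frame'],cv2.COLOR_RGB2HSV)
[print(r) for r in rects(c,cv2.inRange(hsv,(12,150,170),(22,255,255)),63)[:6]]
c=cam('scene'); hsv=cv2.cvtColor(c['frame'],cv2.COLOR_RGB2HSV)
[print(r) for r in rects(c,cv2.inRange(hsv,(12,150,170),(22,255,255)),63)[:6]]
E
```

```text
t: 2.75
ee_pos: [495.9, -198.5, 82.4]
orientation: [2.158, 2.278, 0.002]
ft_force: [-0.9, -3.2, 6.2]
width: 0.5
grasp_force: 3.3
(array([303., 200.]), array([ 493.5, -133.9]), array([32.2, 38. ]), 1.4)
(array([503., 129.]), array([ 734.2, -743. ]), array([ 70.9, 379.9]), 174.5)
(array([212., 263.]), array([ 605.7, -249.2]), array([57.6, 58.6]), 136.4)
(array([187., 235.]), array([ 498.6, -239.3]), array([40. , 76.7]), 93.4)
(array([128., 227.]), array([ 362.2, -336. ]), array([ 28.6, 106.1]), 119.8)
(array([414., 169.]), array([835.7, 362.2]), array([29.5, 49.5]), 86.8)
(array([437., 142.]), array([836.7, 501.2]), array([28.7, 38.5]), 86.7)
```

```bash
python3 -m inch '[[[2,0,0.3,0,0,0,0],[6,0,0.4,0,0,0,0],[10,0,0.4,0,0,0,0],[14,0,0.4,0,0,0,0],[18,0,0.4,0,0,0,0],[22,0,0.4,0,0,0,0],[26,0,0.4,0,0,0,0],[30,0,0.4,0,0,0,0],[34,0,0.4,0,0,0,0],[38,0,0.4,0,0,0,0],[40,0,0.4,0,0,0,0]]]'
```

```text
t: 3.95
ee_pos: [494.3, -158.8, 82.3]
orientation: [2.157, 2.277, 0.002]
ft_force: [0.3, -3.5, 9.3]
width: 0.4
grasp_force: 4.8
```

```bash
python3 -m inch '[[[2,0,0,0,0,0,0],[6,0,0,0,0,0,0],[10,0,0,0,0,0,0],[14,0,0.1,0,0,0,0],[18,0,0.1,0,0,0,0],[22,0,0.1,0,0,0,0],[26,0,0.1,0,0,0,0],[30,0,0.1,0,0,0,0],[34,0,0.1,0,0,0,0],[38,0,0.1,0,0,0,0],[40,0,0.1,0,0,0,0],[40,0,0.1,0,0,0,0]]]';python3 -m inch '[[[0,0,-3,0,0,0,0],[0,0,-15,0,0,0,0],[0,0,-40,0,0,0,0],[-40,0,-75,0,0,0,0],[-80,0,-110,0,0,0,0],[-100,0,-130,0,0,0,30],[-100,0,-130,0,0,0,80]]]'
python3 - <<'E'
from h import *; from m import rects
for n in('top','scene','wrist'):
  c=cam(n); hsv=cv2.cvtColor(c['frame'],cv2.COLOR_RGB2HSV); print(n)
  [print(r) for r in rects(c,cv2.inRange(hsv,(12,150,170),(22,255,255)),63)[:6]]
  if n=='wrist': save(c,'w2.png')
E
python3 go.py 490 -120 120 93.1
```

```text
t: 5.15
ee_pos: [492.3, -118.6, 82.3]
orientation: [2.157, 2.277, 0.003]
ft_force: [0.9, -1.9, 11.1]
width: 0.2
grasp_force: 5.7
t: 5.85
ee_pos: [497.5, -220.9, 214.8]
orientation: [2.159, 2.272, 0.003]
ft_force: [1.1, 0.3, 0.3]
width: 13.0
grasp_force: 0.0
top
(array([295., 200.]), array([ 492.5, -109.9]), array([ 40.7, 145.4]), 93.3)
(array([504., 129.]), array([ 734.2, -743. ]), array([ 70.9, 379.9]), 174.5)
scene
(array([212., 263.]), array([ 605.7, -249.2]), array([57.6, 58.9]), 136.4)
(array([128., 227.]), array([ 362.4, -336.3]), array([ 28.6, 106.7]), 119.8)
(array([170., 201.]), array([ 384.9, -200.2]), array([16.7, 56.4]), 165.8)
(array([217., 205.]), array([ 491.7, -117. ]), array([ 42. , 161.9]), 93.1)
(array([414., 169.]), array([835.7, 362.2]), array([29.5, 49.5]), 86.8)
(array([437., 142.]), array([836.7, 501.7]), array([28.7, 39.5]), 86.7)
wrist
shift [96.7  0.9 90. ] turn [-0.001 -0.001 -0.   ] deg 0.1
shift [96.7  0.9 90. ] turn [-2.000e-03  2.000e-03  3.141e+00] deg 180.0
p [ 494.4 -216.7  209.9] Tx [-0.054  0.999  0.001] Ty [ 0.999  0.054 -0.001] q [-0.44  0.34  1.84  0.    0.96 -0.49]
```

View pics/w2.png

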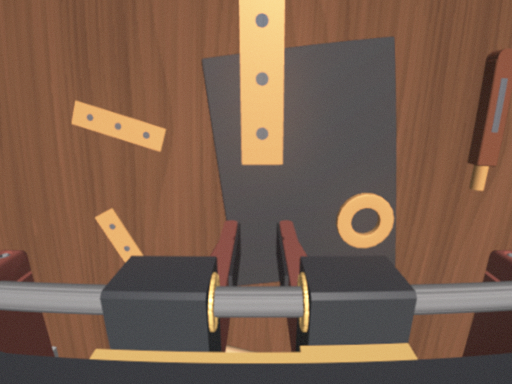

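The strip now lies flat at (491.8,-117), with about 52 mm overhanging the left edge. In the wrist picture its end runs off the top at (262,0) and the plate edge is near row 50. I'll pinch 55 mm from its centre, at TCP (488.8,-62,61.5).

```bash
python3 go.py 488.8 -62.1 61.5 93.1 | head -1; python3 -m inch '[[[40,0,0,0,0,0,95],[80,0.5,5,0,0,0,95],[120,0.8,20,0,0,0,95],[155,0.8,50,0,0,0,95],[155,0.8,80,0,0,0,95],[155,0.8,100,0,0,0,95],[155,0.8,100,0,0,0,95],[155,0.8,100,0,0,0,95]]]'; python3 go.py 488.8 -62.1 61.5 93.1
python3 - <<'E'
from h import *
c=cam('wrist'); save(c,'w3.png'); print(px(c,[[488.8,-62,63],[487.5,-37,63]]).round())
E
```

```text
shift [154.5   2.9 148.6] turn [-0.001 -0.001 -0.   ] deg 0.1
t: 6.8
ee_pos: [486.8, -61.9, 109.8]
orientation: [-2.158, -2.28, 0.003]
ft_force: [-0.1, 0.6, -0.4]
width: 83.0
grasp_force: 0.0
shift [-0.4  2.2 48.3] turn [-0.003 -0.001  0.001] deg 0.2
shift [-0.4  2.2 48.3] turn [ 1.000e-03 -5.000e-03 -3.141e+00] deg 179.9
p [486.8 -61.9 109.8] Tx [-0.055  0.998  0.001] Ty [ 0.998  0.055 -0.003] q [-0.15  0.44  2.01  0.    0.7  -0.21]
[[259. 221.]
 [259. 185.]]
```

View pics/w3.png

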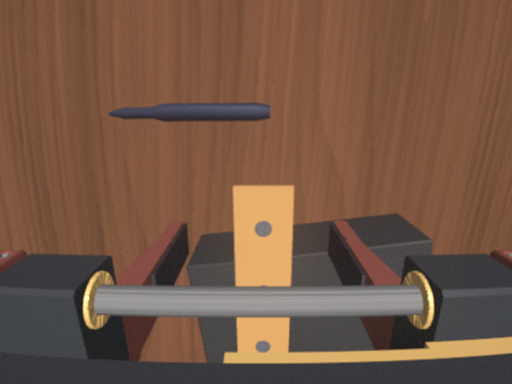

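The strip end is at (264,185), centred between the fingers, whose tips show at columns 187 and 335. The plate edge lies well behind. I'll descend and close.

```bash
python3 -m inch '[[[0,2,20,0,0,0,95],[0,2,40,0,0,0,95],[0,2,48.3,0,0,0,95],[0,2,48.3,0,0,0,95],[0,2,48.3,0,0,0,60],[0,2,48.3,0,0,0,40],[0,2,48.3,0,0,0,30],[0,2,48.3,0,0,0,0],[0,2,48.3,0,0,0,0],[0,2,48.3,0,0,0,0],[0,2,48.3,0,0,0,0],[0,2,48.3,0,0,0,0]]]'; python3 -m inch '[[[0,0,0,0,0,0,0],[0,0,-1,0,0,0,0],[0,0,-3,0,0,0,0],[0,0,-6,0,0,0,0],[0,0,-10,0,0,0,0],[0,0,-15,0,0,0,0]]]'
```

```text
t: 8.05
ee_pos: [489.9, -62.7, 62.4]
orientation: [2.161, 2.281, 0.0]
ft_force: [-0.3, -0.2, 1.9]
width: 39.2
grasp_force: 30.0
t: 8.65
ee_pos: [489.6, -62.6, 77.5]
orientation: [-2.16, -2.28, 0.0]
ft_force: [-0.4, 0.0, -2.0]
width: 39.3
grasp_force: 30.0
```

```bash
python3 -m inch '[[[0,0,-5,0,0,0,0],[0,0,-12,0,0,0,0],[0,0,-20,0,0,0,0],[0,0,-28,0,0,0,0],[0,0,-36,0,0,0,0],[0,0,-44,0,0,0,0],[0,0,-50,0,0,0,0],[0,0,-52,0,0,0,0]]]'
python3 - <<'E'
from h import *
c=cam('scene'); print(status.get_obs()['moment'])
cv2.imwrite('pics/s2.png',cv2.resize(c['frame'][110:270,110:350],(720,480),interpolation=cv2.INTER_CUBIC)[:,:,::-1])
E
python3 go.py 495.7 264 129 108.9
```

```text
t: 9.45
ee_pos: [490.2, -62.7, 130.1]
orientation: [2.16, 2.28, 0.001]
ft_force: [-0.1, 0.0, -2.0]
width: 38.9
grasp_force: 30.0
[-0.02122022 -0.12326973 -0.03953363]
shift [325.9  23.2   1. ] turn [ 0.001  0.    -0.276] deg 15.8
shift [325.9  23.2   1. ] turn [ 0.000e+00 -1.000e-03  2.866e+00] deg 164.2
p [490.2 -62.7 130. ] Tx [-0.054  0.999 -0.   ] Ty [0.999 0.054 0.001] q [-0.15  0.41  1.99  0.    0.74 -0.21]
```

View pics/s2.png

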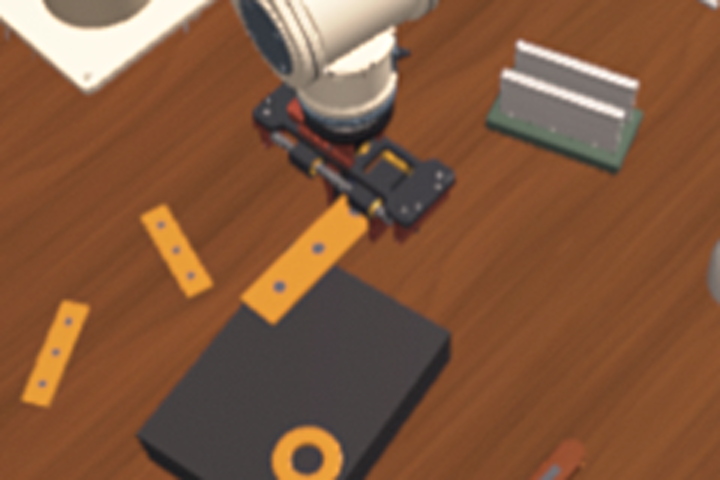

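The strip is held: it is clear of the plate and projects from the fingers, with its far end near (258,310) in the crop. I'll carry it gently to above the stand and check sag and alignment there.

```bash
python3 -m inch '[[[4,0,0,0,0,0,0],[14,1,0,0,0,-0.01,0],[30,2,0,0,0,-0.025,0],[50,4,0,0,0,-0.04,0],[73,5,0,0,0,-0.06,0],[97,7,0,0,0,-0.08,0],[122,9,0,0,0,-0.1,0],[147,10,0,0,0,-0.12,0],[172,12,0,0,0,-0.145,0],[197,14,0,0,0,-0.17,0],[222,16,0,0,0,-0.19,0],[247,18,0,0,0,-0.21,0],[270,20,0,0,0,-0.23,0],[290,21,0,0,0,-0.245,0],[306,22,0,0,0,-0.26,0],[317,23,0,0,0,-0.27,0],[323,23.2,0,0,0,-0.276,0],[326,23.2,0,0,0,-0.276,0],[326,23.2,0,0,0,-0.276,0],[326,23.2,0,0,0,-0.276,0]]]'
python3 go.py 495.7 264 100 108.9
python3 - <<'E'
from h import *
p,T=pose()
for n in('top','scene'):
  c=cam(n); save(c,'carry_'+n+'.png')
  d=T[:,0]; y=T[:,1]
  print(n,'far end px for sag 0,10,20 mm:',px(c,[p-135*d-[0,0,s] for s in(0,10,20)]).round(1).tolist())
  hsv=cv2.cvtColor(c['frame'],cv2.COLOR_RGB2HSV)
  m=cv2.inRange(hsv,(12,150,150),(22,255,255))
  for k in cv2.findContours(m,cv2.RETR_EXTERNAL,cv2.CHAIN_APPROX_NONE)[0]:
    q=ray2plane(c,k.reshape(-1,2),p[2]+1.5)
    q=q[(abs((q-p)@y)<45)&((q-p)@d>-170)&((q-p)@d<40)]
    if len(q)>20: l=(q-p); print('along',(l@d).min().round(1),(l@d).max().round(1),'across',np.percentile(l@y,[2,98]).round(1), cv2.boxPoints(cv2.minAreaRect(k)).round().tolist())
s=cv2.imread('pics/carry_scene.png')[90:220,200:400]; t=cv2.imread('pics/carry_top.png')[130:260,110:310]
cv2.imwrite('pics/carry.png',cv2.resize(np.hstack([s,t]),(800,260),interpolation=cv2.INTER_CUBIC))
E
```

```text
t: 11.5
ee_pos: [495.4, 263.5, 129.2]
orientation: [-1.827, -2.556, 0.001]
ft_force: [0.3, 0.2, -1.5]
width: 39.0
grasp_force: 30.0
shift [ 0.3  0.5 29.2] turn [-0.  0. -0.] deg 0.0
shift [ 0.3  0.5 29.2] turn [0.000e+00 1.000e-03 3.141e+00] deg 180.0
p [495.4 263.5 129.2] Tx [-0.323  0.946 -0.   ] Ty [ 0.946  0.323 -0.   ] q [ 0.47  0.49  1.84 -0.    0.81  0.14]
top far end px for sag 0,10,20 mm: [[208.6, 177.8], [208.9, 178.6], [209.2, 179.3]]
along -136.0 -40.2 across [-21.2  19.2] [[174.0, 182.0], [207.0, 171.0], [211.0, 185.0], [179.0, 196.0]]
scene far end px for sag 0,10,20 mm: [[290.5, 145.7], [290.2, 147.8], [290.0, 149.8]]
along -137.7 29.0 across [-22.2  22.3] [[284.0, 144.0], [302.0, 103.0], [316.0, 109.0], [298.0, 150.0]]
```

View pics/carry.png

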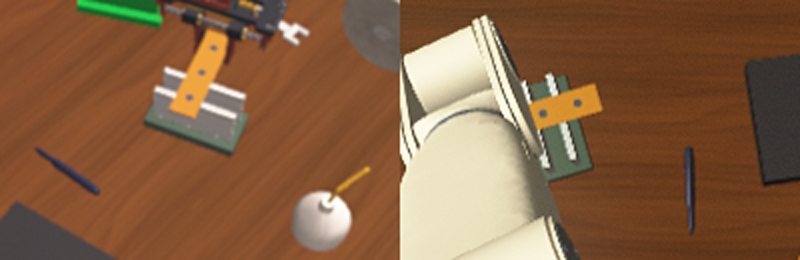

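The strip is level to within about 5 mm at its far end. It sits square across the bars, with its middle within 2 mm of the stand's. I'll lower it.

```bash
python3 -m inch '[[[1,0,8,0,0,0,0],[1,0.5,20,0,0,0,0],[1,0.5,30,0,0,0,0],[1,0.5,38,0,0,0,0],[1,0.5,41,0,0,0,0],[1,0.5,42,0,0,0,0],[1,0.5,42,0,0,0,0]]]'; python3 -m inch '[[[0,0,1,0,0,0,0],[0,0,2,0,0,0,0],[0,0,3,0,0,0,0],[0,0,3,0,0,0,0]]]'
```

```text
t: 12.3
ee_pos: [495.6, 265.3, 87.2]
orientation: [-1.826, -2.556, 0.0]
ft_force: [-0.1, -0.7, -2.0]
width: 39.0
grasp_force: 30.0
t: 12.7
ee_pos: [495.5, 265.2, 84.3]
orientation: [-1.826, -2.556, -0.0]
ft_force: [-0.2, 0.2, -1.0]
width: 38.9
grasp_force: 30.0
```

```bash
python3 -m inch '[[[0,0,0.7,0,0,0,0],[0,0,1.3,0,0,0,0],[0,0,1.3,0,0,0,0]]]'; python3 -m inch '[[[0,0,0.3,0,0,0,0],[0,0,0.6,0,0,0,0],[0,0,0.6,0,0,0,0]]]'
```

```text
t: 13.0
ee_pos: [495.6, 265.3, 83.0]
orientation: [1.826, 2.556, 0.0]
ft_force: [0.2, 0.1, 0.2]
width: 39.1
grasp_force: 30.0
t: 13.3
ee_pos: [495.6, 265.3, 82.4]
orientation: [1.826, 2.556, 0.0]
ft_force: [-0.5, 0.7, 0.3]
width: 39.3
grasp_force: 30.0
```

```bash
python3 -m inch '[[[0,0,0.5,0,0,0,0],[0,0,0.8,0,0,0,0],[0,0,0.8,0,0,0,0]]]'
python3 - <<'E'
from h import *; from m import rects
p,T=pose(); c=cam('scene'); save(c,'low.png'); hsv=cv2.cvtColor(c['frame'],cv2.COLOR_RGB2HSV)
[print(r) for r in rects(c,cv2.inRange(hsv,(12,150,150),(22,255,255)),83) if 35<r[2][0]<50]
print('expected mid',p-56*T[:,0])
E
```

```text
t: 13.6
ee_pos: [495.6, 265.3, 81.8]
orientation: [1.826, 2.556, 0.0]
ft_force: [-1.5, 0.8, 3.7]
width: 39.1
grasp_force: 30.0
(array([299., 136.]), array([513.5, 215. ]), array([ 43.4, 162.5]), 109.9)
expected mid [513.79064651 212.34496555  81.82585716]
```

The strip is now on both bars (contact force 3.7 N), with its middle 1–3 mm from the target. I'll release and withdraw upward.

```bash
python3 -m inch '[[[0,0,0,0,0,0,47],[0,0,0,0,0,0,50],[0,0,0,0,0,0,70],[0,0,0,0,0,0,90],[0,0,0,0,0,0,90],[0,0,0,0,0,0,90]]]'; python3 -m inch '[[[0,0,-5,0,0,0,90],[0,0,-20,0,0,0,90],[0,0,-45,0,0,0,90],[0,0,-80,0,0,0,90],[20,0,-120,0,0,0,90],[60,0,-150,0,0,0,90],[100,0,-170,0,0,0,90],[120,0,-180,0,0,0,90],[120,0,-180,0,0,0,90],[120,0,-180,0,0,0,90]]]'
python3 - <<'E'
from h import *; from m import rects
print(status.get_obs()['width'])
for n in('scene','top'):
  c=cam(n); hsv=cv2.cvtColor(c['frame'],cv2.COLOR_RGB2HSV)
  [print(n,r) for r in rects(c,cv2.inRange(hsv,(12,150,150),(22,255,255)),83) if 35<r[2][0]<50]
  if n=='scene': cv2.imwrite('pics/end.png',cv2.resize(c['frame'][90:220,200:400],(800,520),interpolation=cv2.INTER_CUBIC)[:,:,::-1])
E
```

```text
t: 14.25
ee_pos: [495.6, 265.2, 81.5]
orientation: [-1.826, -2.556, 0.0]
ft_force: [-0.8, -0.3, 0.0]
width: 72.7
grasp_force: 0.0
t: 15.25
ee_pos: [456.4, 378.5, 262.2]
orientation: [1.825, 2.557, 0.001]
ft_force: [-0.2, -0.6, -0.3]
width: 79.1
grasp_force: 0.0
79.14576836717144
scene (array([300., 135.]), array([511.7, 214.2]), array([ 45.6, 165.1]), 108.2)
top (array([183., 189.]), array([513.3, 212.6]), array([ 41.3, 160.9]), 108.9)
```

View pics/end.png

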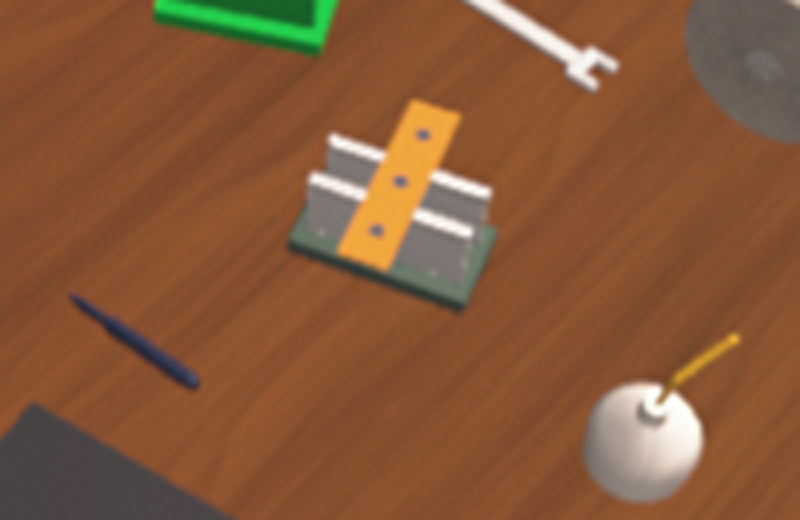

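The strip lies flat and square across both bars, with its centre hole at (400,181) midway between them. The measured centre is (513.3,212.6) at 108.9°, against a target of (513.5,212) at 108.9°. The gripper is clear.

```bash
python3 -c "
from workcell import ctrl
print(ctrl.close_job())"
```

```text
the job is handed in; nothing more can be done
None
```

The job is handed in: the strip lies released, flat and square across both bars of the stand, its centre about 1 mm from the stand's middle by the last camera check; the judging result itself was not shown.

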